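# Shut the balance's draught shield and tare the dish

### The job

The empty weighing dish is standing on the pan of the goldsmith's balance: get it tared. Gently push the glass top pane and the glass side pane of the draught shield fully shut, and then, with both shut, press the wide tare bar on the front panel right down and let it go. Leave the dish as it stands on the pan, do not press the two small round keys, and do not disturb anything else on the bench.

Things in the scene. Friction and masses are not known exactly. Their poses are not given: they have to be found in the camera images.
- balance: Fixed balance, white, 300 mm deep (x), 200 mm wide (y), turned up to 0.25 rad. Origin: centre of its underside, on the bench; x from its front to its back, y to its left, z up. The front 105 mm is a grey panel rising backwards at 0.207 rad (48 to 70 mm high): flat display, and nearer the front a row of three black keys. Behind it the glass draught shield.
- shield_top (a point): Centre of the draught shield's top, 200 mm over the bench. The shield is a glass box with aluminium edges on the balance: 180 mm (x) by 170 mm (y), from z 70 to 200 mm. Front, back and left (+y) panes are fixed. The top pane and the right (-y) side pane slide back (+x) to open and then stick out behind; each has grey edges and one grey grip.
- pan_top (a point): Centre of the round steel pan's upper face, inside the glass box, 86 mm over the bench; the pan is 110 mm across.
- top_pane (a joint): How far the top pane is open, m: 0 shut (end stop), larger towards the balance's back (+x), at most 0.115. Slides stiffly (1.5 N plus 4 N per m/s) and stays where it is left. 0.25 kg.
- top_grip (a point): Middle of the top pane's grip, an upright grey bar 10 mm thick (x), 60 mm long (y), 22 mm high, on the pane near its front edge: the glass is 11 mm below this point, the bar's top 11 mm above. In the balance's frame: x -28 mm + joint value, y 0, z 217 mm. Free on both sides, so it can be pushed from behind.
- side_pane (a joint): How far the right-hand side pane is open, m: 0 shut (end stop), larger towards the balance's back (+x), at most 0.115. Slides stiffly (1.5 N plus 4 N per m/s) and stays where it is left. 0.25 kg.
- side_grip (a point): Middle of the upper end of the side pane's grip, an upright grey fin 10 mm thick (x), standing out 30 mm (y) from the pane's outer face; this point is 15 mm from that face, and the fin reaches 70 mm down from it. In the balance's frame: x -28 mm + joint value, y -107 mm, z 190 mm. The top pane's upper face is 16 mm higher. Free on both sides.
- tare_key (a joint): How far the tare bar is pressed, m: 0 up, 0.004 fully down (end stop). Sprung: moves from about 2.3 N, fully down at about 4.5 N, comes up when let go. It moves square to the sloping panel, almost straight down.
- tare_top (a point): Centre of the tare bar's top face: black, 18 mm (along the slope) by 46 mm (along the balance's y), 8 mm proud of the panel (4 mm when pressed). In the balance's frame: x -124 mm, y -45 mm, z 62 mm. The only wide key. The shield's front pane stands 84 mm behind it and 138 mm higher.
- unit_key (a joint): How far the small round key (14 mm across, 8 mm proud) at the balance's y +40 mm, in the row of the tare bar, is pressed, m: 0 up, 0.004 down. Not to be pressed.
- power_key (a joint): The same for the small round key at the balance's y +72 mm. Not to be pressed.
- dish: Empty round aluminium weighing dish, 64 mm across, 14 mm high, about 40 g, loose on the pan inside the glass box. Origin: centre of its underside. Stays as it is.
- weight: Loose brass calibration weight with a knob, 32 mm across, 46 mm high, standing on the bench just to the right of the balance, well below the side grip. Origin: centre of its underside. Stays as it is.
- ring_clamp: Loose wooden ring clamp with a steel collar, 130 mm long (x), 30 mm wide, 24 mm high, on the bench to the left of the balance. Origin: on its underside near the middle.
- bench_block: Loose square steel block, 75 x 75 x 22 mm, on the bench. Origin: centre of its underside.
- charcoal_block: Loose black soldering block, 110 x 65 x 32 mm, on the bench. Origin: centre of its underside.
- hammer: Loose hammer, 240 mm long (x, handle to -x), lying on the bench to the right. Origin: centre of its underside.
- bottle: Loose clear water bottle with a cap, 64 mm across, 190 mm high, standing on the bench to the left. Origin: centre of its underside.
- pliers: Loose pliers, 115 mm long (x), 40 mm wide, 12 mm high, lying on the bench to the left. Origin: on the underside near the rivet.
Things that resemble listed ones, but are neither listed nor needed, are in the scene too. Several things have the shape of the dish; the one meant has the colours described above.

How it is judged:
On the way, in this order (a step that is already met when the one before it is completed fails the run):
1. top pane and side pane both pushed fully shut (value of joint each of top_pane, side_pane below 0.003 m), for 0.2 s.
2. tare bar pressed down with both panes shut (all of step 1 and value of joint tare_key above 0.003 m), for 0.1 s.
At the end, for the whole second after the job is handed in: Both panes are within 3 mm of shut, the tare bar has come up again (within 1 mm), and the dish lies flat and at rest on the pan within 10 mm of where it stood (all of step 1 and value of joint tare_key below 0.001 m and distance of dish from where it was at the start of the episode below 0.01 m and angle between dish's own z axis and vertical below 0.1 rad and linear speed of dish below 0.02 m/s); the robot touches nothing.
It fails at once if the tare bar is pressed while a pane is open by more than 6 mm (value of joint tare_key above 0.002 m and value of joint any of top_pane, side_pane above 0.006 m).
It fails at once if one of the small round keys is pressed by more than 2 mm (value of joint any of unit_key, power_key above 0.002 m).
It fails at once if a pane is slammed (faster than 0.5 m/s) or the balance is pushed with more than 40 N (velocity of joint any of top_pane, side_pane below -0.5 m/s or contact force between any of the arm, the fingers and balance above 40 N).
It fails at once if the dish is shifted or lifted by more than 10 mm (distance of dish from where it was at the start of the episode above 0.01 m).
It fails at once if another thing on the bench is shifted, lifted or knocked over (moved by more than 25 mm) (distance of any of weight, ring_clamp, bench_block, charcoal_block, hammer, bottle, pliers from where it was at the start of the episode above 0.025 m).
It also fails if it takes over 51 s, if anything falls off the work surface, if the arm or the gripper's body presses on something with over 40 N, if the wrist force passes 120 N, or if a joint passes its speed limit or range.

### The arm

A 7-joint arm with a two-finger parallel gripper is mounted at the origin on the work surface. World frame = base frame: x ahead of the robot, y to its left, z up, the work surface at z = 0. Lengths are in m, angles in rad, forces in N, time in s.
With the tool pointing down it reaches from about 0.35 to 0.9 m from the base axis. Payload 8.1 kg.
Tool frame: the origin (TCP) lies at the centre of the arm's flange, where the gripper is bolted on; the fingertips stand 178 mm ahead of it and the grasp point (between the pads) lies 159 mm ahead of it (robot.grip_point_offset is the z of the grasp point in the tool frame, in m); z points along the fingers, y is the line along which they close (so a half turn about z gives the same grasp; the last joint's range is limited). The gripper opens to 92 mm and grips with 3 to 60 N. Pads are 19 mm wide; open, the fingers measure 130 mm over their backs; the gripper's body (75 mm by 190 mm) begins 47 mm behind the grasp point.
Start: joints at [1.157, 0.434, 0.025, 1.573, -0.012, 1.134, -0.075], TCP at [0.191, -0.595, 0.405] pointing down, gripper open.
Joint ranges: [-2.62, 2.62], [-0.44, 2.09], [-1.27, 1.32], [0.08, 2.57], [-1.32, 4.46], [0.12, 2], [-2.74, 2.74]. Speed limits (rad/s): [2.22, 2.22, 3.01, 3.01, 3.14, 3.14, 3.14].

### API

Orientations are given as a unit quaternion [x, y, z, w].
In Python, from station import robot, optics gives the robot as it stands.
- The arm moves only by the shell command python3 -m crank 'ROWS' [FORCE]. ROWS is JSON, a list of rows, each an object with "travel": the shift along the world's x, y, z in m, a list of three; "delta_rot": the turn, a rotation vector about the world's x, y, z in rad, a list of three; "fingers": the opening, from 0 (shut) to 1 (fully open). A call has 1 to 10 rows; each row is the pose to reach, as a shift and turn from the pose commanded when the call began; what a row does not reach only later rows make up. A row lasts 1/10 s, in which the tool goes at most 50 mm and 8.59 degrees, less where a joint would pass 70% of its speed; a pose out of reach is approached as far as the arm can. A call with a gripper value outside its range is refused whole. The fingers move at their own pace and stop on an object; FORCE is the grip in N (left out, the last holds). Time passes only in rows, so rows that repeat a pose let the fingers close. It gives the time, the measured TCP pose, the force, the opening and the grip force at its end, in the units of the state.
- robot.read_state(): the state, without advancing time (a new reading comes with each control period).
- optics.capture(name): name is "scene" or "top" or "wrist"; returns a dict with "color" (420x560x3 uint8, blue, green, red), "intrinsics" (3x3 intrinsics, pixels), "R" (3x3) and "t" (3): a world point X has camera coordinates R X + t. Camera axes: x right, y down, z forward; pixel columns grow to the right and rows downward; lengths in m; the calibration is good to about 2 mm. A picture is of the moment at which its call begins. There is no depth.
- robot.finish_job(): hands the job in; it is judged then, once.
The state is a dict: "t": time; "joint_positions": joint angles; "qd": joint speeds; "effort": joint torques, N m; "eef_pos": TCP position; "tcp_rot": TCP orientation; "contact_force": force on the tool from outside, world axes, zero at the start; "moment": the same for the moment, N m; "gripper_width": finger opening in m; "grip_force": force on a finger pad.
Only numpy, scipy, OpenCV 4.12 (cv2) and the standard library are available. Lean on these libraries where they do the work, as an engineer would, in place of code of your own. Each camera call takes 0.05 s, during which the arm holds its last target. There are 200 camera calls.

## Working session

There is one attempt and no reset: what is moved stays moved. The work goes in short steps, Python scripts to look and compute and a shell command to move; the robot and the scene stay as the last step left them, time stands still between calls to the robot, and variables do not carry over. Pictures are saved under pics/ and viewed, at most 10 in all, crops included, and the job is handed in when it is done.

```bash
mkdir -p pics
python3 - <<'E'
from station import robot, optics
import cv2, numpy as np
s=robot.read_state(); print(s)
for n in ("scene","top"):
    c=optics.capture(n); cv2.imwrite(f"pics/{n}0.png",c["color"]); np.savez(f"{n}.npz",**{k:c[k] for k in("intrinsics","R","t")})
    print(n,c["intrinsics"],c["R"],c["t"])
E
```

```text
{'t': 0.0, 'joint_positions': array([ 1.15738169,  0.43523052,  0.02495251,  1.57409485, -0.01156788,
        1.13400238, -0.07510151]), 'qd': array([-5.56957695e-04,  1.87728148e-04,  8.22303115e-04,  9.58560548e-04,
       -3.79202362e-04,  5.95866952e-04,  1.11454171e-05]), 'effort': array([ 1.05362133e-04, -6.67838788e+01,  9.85164978e-01, -3.14455998e+01,
       -6.05165237e-02,  4.28730296e-02,  1.23008590e-04]), 'eef_pos': array([ 0.19104978, -0.59484051,  0.40394071]), 'tcp_rot': array([ 9.87951282e-01,  1.54763150e-01, -2.03833569e-04, -7.68835369e-04]), 'contact_force': array([ 0.44963981,  1.59713016, -0.60711532]), 'moment': array([-0.01426787, -0.02767685,  0.03920093]), 'grip_force': 0.0, 'gripper_width': 0.09159293928895167}
scene [[533.96471187   0.         280.06061501]
 [  0.         533.96471187 211.09393465]
 [  0.           0.           1.        ]] [[ 0.47812532  0.87810907  0.01790638]
 [ 0.69015933 -0.36302208 -0.62601524]
 [-0.54320924  0.31167199 -0.77960521]] [-0.27886034 -0.3078946   1.92209518]
top [[390.99322432   0.         275.30842169]
 [  0.         390.99322432 208.60723866]
 [  0.           0.           1.        ]] [[ 0.01101639 -0.99970528 -0.02163334]
 [-0.99599647 -0.00905103 -0.08893316]
 [ 0.08871115  0.02252645 -0.99580264]] [0.00669156 0.58174474 1.03749608]
```

View pics/scene0.png

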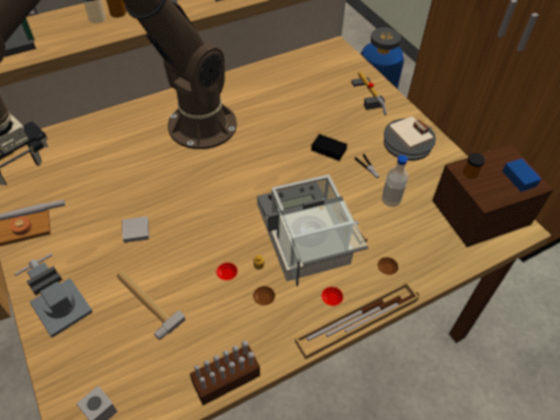

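View pics/top0.png

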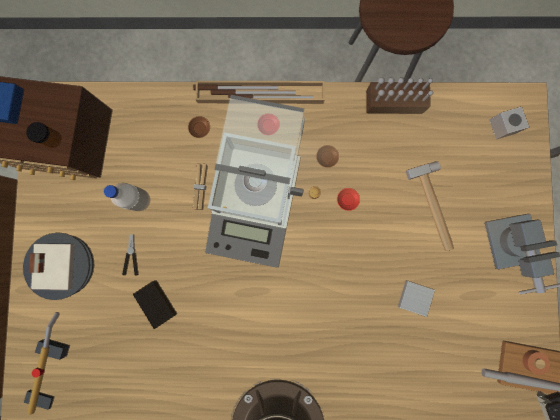

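The top view shows the balance at about (250,185) with its panel at (245,240). The top pane sticks out backwards with its grip at about (265,175). The side grip is at about (296,191), the weight at (314,192), and the clamp at (200,187). I'll enlarge it.

Run:
```python
import cv2
a=cv2.imread("pics/top0.png")[90:270,190:340]; cv2.imwrite("pics/c1.png",cv2.resize(a[:150],None,fx=5,fy=4,interpolation=2)) if 0 else cv2.imwrite("pics/c1.png",cv2.resize(a,(495,594),interpolation=2))
```

```text
(no output)
```

View pics/c1.png

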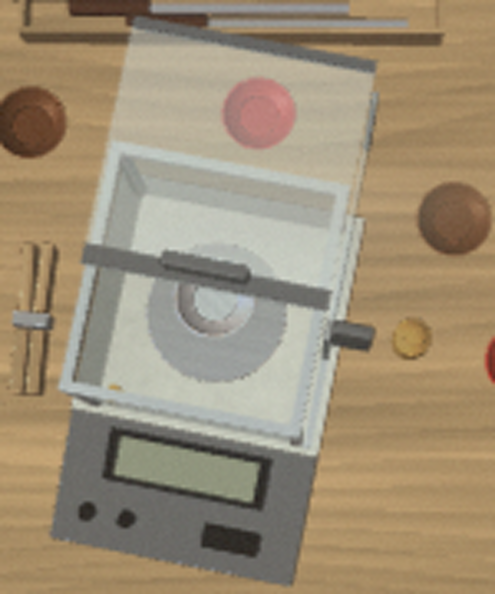

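```bash
cat > fit.py <<'E'
import numpy as np
from scipy.optimize import least_squares
z=np.load("top.npz");K,R,t=z["intrinsics"],z["R"],z["t"]
def proj(X): c=R@X+t; return (K@c)[:2]/c[2]
obs=[((-.124,-.045,.062),(231,540),0),((-.124,.04,.062),(126,519),0),((-.124,.072,.062),(87,511),0),
((-.15,.1,.048),(53,538),0),((-.15,-.1,.048),(294,583),0),
((-.028,0,.228),(206,263),1),((-.028,-.107,.190),(354,335),2)]
def W(p,X,k=0):
    x=np.array(X,float)
    if k: x[0]+=p[2+k]
    c,s=np.cos(p[2]),np.sin(p[2]); return np.array([p[0]+c*x[0]-s*x[1],p[1]+s*x[0]+c*x[1],x[2]])
def res(p): return np.concatenate([proj(W(p,X,k))-(np.array(u)/3.3+[190,90]) for X,u,k in obs])
f=least_squares(res,[.6,.05,0,.08,.08]);p=f.x
if __name__=="__main__":
    print(p.round(4));print(res(p).reshape(-1,2).round(2))
    print("shield corners",[(3.3*(proj(W(p,(a,b,.2)))-[190,90])).round() for a,b in((-.04,.085),(-.04,-.085),(.14,-.085),(.14,.085))])
    for n,X,k in(("top",(-.028,0,.217),1),("side",(-.028,-.107,.19),2),("tare",(-.124,-.045,.062),0),("pan",(.05,0,.086),0)): print(n,W(p,X,k).round(4))
    np.save("p.npy",p)
E
python3 fit.py
```

```text
[ 0.5907  0.071  -0.181   0.0884  0.0643]
[[ 0.46 -0.09]
 [ 0.38  0.01]
 [ 0.24  0.08]
 [-0.87 -0.47]
 [ 0.27  0.55]
 [-0.15 -0.03]
 [-0.27 -0.05]]
shield corners [array([ 60., 389.]), array([301., 435.]), array([350., 182.]), array([112., 138.])]
top [0.6501 0.0602 0.217 ]
side [ 0.6072 -0.0407  0.19  ]
tare [0.4607 0.0491 0.062 ]
pan [0.6399 0.062  0.086 ]
```

```bash
python3 - <<'E'
from fit import *
for n,X in(("behind side",(.078,-.110,0)),("side shut",(-.028+.024,-.110,0)),("behind top 19",(.0604+.035,0,0))): print(n,W(p,X).round(4))
E
python3 -m crank '[{"travel":[0.04,0.05,0.03],"delta_rot":[0,0,0.14],"fingers":0},{"travel":[0.08,0.1,0.05],"delta_rot":[0,0,0.28],"fingers":0},{"travel":[0.12,0.14,0.05],"delta_rot":[0,0,0.42],"fingers":0},{"travel":[0.16,0.18,0.05],"delta_rot":[0,0,0.56],"fingers":0},{"travel":[0.2,0.22,0.05],"delta_rot":[0,0,0.7],"fingers":0},{"travel":[0.24,0.26,0.05],"delta_rot":[0,0,0.84],"fingers":0},{"travel":[0.28,0.3,0.05],"delta_rot":[0,0,0.98],"fingers":0},{"travel":[0.32,0.33,0.05],"delta_rot":[0,0,1.08],"fingers":0},{"travel":[0.36,0.36,0.05],"delta_rot":[0,0,1.08],"fingers":0},{"travel":[0.4,0.39,0.05],"delta_rot":[0,0,1.08],"fingers":0}]'
```

```text
behind side [ 0.6476 -0.0512  0.    ]
side shut [ 0.567  -0.0364  0.    ]
behind top 19 [0.6846 0.0539 0.    ]
t: 1.1
eef_pos: [0.5386, -0.2462, 0.4545]
tcp_rot: [0.768, 0.641, -0.0, -0.0]
contact_force: [0.9, -0.7, -0.3]
gripper_width: 0.0164
grip_force: 0.0
```

```bash
python3 -m crank '[{"travel":[0.03,0.03,0],"delta_rot":[0,0,0],"fingers":0},{"travel":[0.057,0.054,0],"delta_rot":[0,0,0],"fingers":0},{"travel":[0.057,0.054,0],"delta_rot":[0,0,0],"fingers":0},{"travel":[0.057,0.054,0],"delta_rot":[0,0,0],"fingers":0}]'
python3 - <<'E'
from station import robot, optics
import cv2, numpy as np
c=optics.capture("wrist"); cv2.imwrite("pics/w1.png",c["color"]); np.savez("wrist1.npz",**{k:c[k] for k in("intrinsics","R","t")})
print(robot.read_state()["eef_pos"])
E
```

```text
t: 1.5
eef_pos: [0.5949, -0.1929, 0.4539]
tcp_rot: [0.767, 0.641, -0.0, -0.001]
contact_force: [-0.7, -0.7, 0.2]
gripper_width: 0.0002
grip_force: 0.0
[ 0.59424362 -0.1941207   0.45408875]
```

View pics/w1.png

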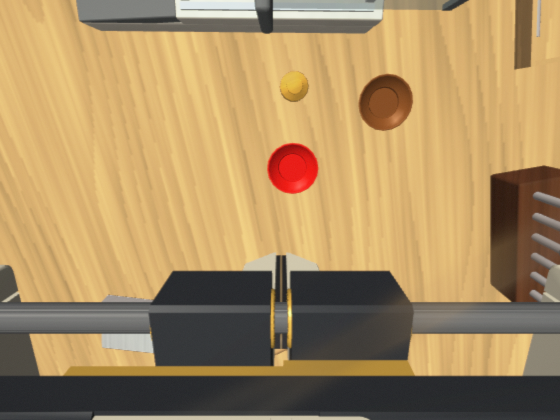

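The wrist view looks down towards the balance's right side: the side fin is at about (265,15) and the weight at (294,86). The closed fingers are at about (282,300). I'll check the finger shape by projecting the expected tip and the fin.

Run:
```python
from fit import *
w=np.load("wrist1.npz");K2,R2,t2=w["intrinsics"],w["R"],w["t"]
pr=lambda X:((K2@(R2@X+t2))[:2]/(R2@X+t2)[2]).round(0)
C=-R2.T@t2;print("cam",C.round(3),K2[0,0])
T=np.array([.5942,-.1941,.454]);a=1.391
tx=np.array([np.cos(a),np.sin(a),0]);ty=np.array([np.sin(a),-np.cos(a),0])
print("cam in tool",(C-T)@tx,(C-T)@ty)
for z in(.178,.14,.112):
  print(z,[pr(T+tx*i*.0095+ty*j*.019-[0,0,z]) for i in(-1,1) for j in(-1,0,1)])
for X in((-.028,-.107,.19),(-.028,-.122,.19),(-.028,-.122,.12),): print("fin",pr(W(p,X,2)))
print("front right low corner",pr(W(p,(-.15,-.1,.0))),"back",pr(W(p,(.15,-.1,0))))
```

```text
cam [ 0.609 -0.115  0.434] 343.2716342605326
cam in tool 0.0804272283700884 0.00011810032834021661
0.178 [array([244., 290.]), array([281., 290.]), array([317., 290.]), array([243., 256.]), array([281., 256.]), array([319., 256.])]
0.14 [array([234., 337.]), array([281., 337.]), array([327., 337.]), array([232., 296.]), array([281., 296.]), array([329., 296.])]
0.112 [array([223., 391.]), array([280., 391.]), array([338., 391.]), array([220., 343.]), array([280., 343.]), array([341., 343.])]
fin [257. -16.]
fin [258.  12.]
fin [263.  35.]
front right low corner [105.  34.] back [368.  35.]
```

```bash
python3 -m crank '[{"travel":[0.02,0.045,0],"delta_rot":[0,0,0],"fingers":0},{"travel":[0.04,0.09,0],"delta_rot":[0,0,0],"fingers":0},{"travel":[0.056,0.142,0],"delta_rot":[0,0,0],"fingers":0},{"travel":[0.056,0.142,0],"delta_rot":[0,0,0],"fingers":0},{"travel":[0.056,0.142,0],"delta_rot":[0,0,0],"fingers":0}]'
python3 - <<'E'
from station import robot, optics
import cv2, numpy as np
from fit import *
c=optics.capture("wrist"); cv2.imwrite("pics/w2.png",c["color"])
print(robot.read_state()["eef_pos"])
R2,t2,K2=c["R"],c["t"],c["intrinsics"]
pr=lambda X:((K2@(R2@X+t2))[:2]/(R2@X+t2)[2]).round(0)
for n,X,k in (("fin in",(-.028,-.092,.19),2),("fin out",(-.028,-.122,.19),2),("topgrip R end",(-.028,-.03,.228),1),("L end",(-.028,.03,.228),1),("shield FR",(-.04,-.085,.2),0),("BR",(.14,-.085,.2),0)): print(n,pr(W(p,X,k)))
E
```

```text
t: 2.05
eef_pos: [0.6503, -0.051, 0.4546]
tcp_rot: [0.767, 0.641, -0.0, -0.0]
contact_force: [0.8, -0.4, 0.3]
gripper_width: 0.0007
grip_force: 0.0
[ 0.65016443 -0.05309498  0.45451755]
fin in [221. 196.]
fin out [223. 234.]
topgrip R end [246. 107.]
L end [243. -13.]
shield FR [109. 189.]
BR [366. 190.]
```

View pics/w2.png

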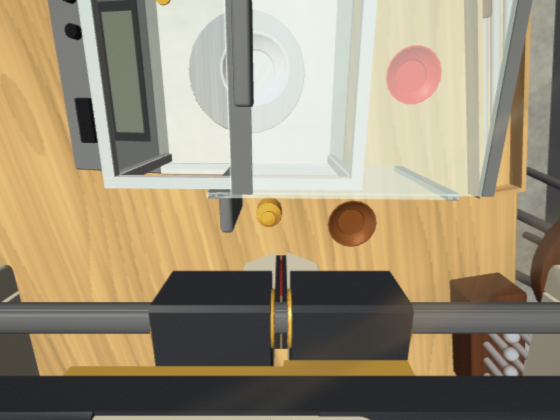

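The fit holds: the shield corners at (107,187) and (366,188) are within 2 px of prediction. The fin is at (228,195–230), about 4 mm more open than fitted, and the top grip's right end is at (244,105). The fingers are behind the fin, so I'll descend.

```bash
python3 -m crank '[{"travel":[0.002,0.001,-0.04],"delta_rot":[0,0,0],"fingers":0},{"travel":[0.002,0.001,-0.08],"delta_rot":[0,0,0],"fingers":0},{"travel":[0.002,0.001,-0.111],"delta_rot":[0,0,0],"fingers":0},{"travel":[0.002,0.001,-0.111],"delta_rot":[0,0,0],"fingers":0},{"travel":[0.002,0.001,-0.111],"delta_rot":[0,0,0],"fingers":0}]'
python3 -m crank '[{"travel":[-0.006,0.001,0],"delta_rot":[0,0,0],"fingers":0},{"travel":[-0.012,0.002,0],"delta_rot":[0,0,0],"fingers":0},{"travel":[-0.018,0.003,0],"delta_rot":[0,0,0],"fingers":0},{"travel":[-0.024,0.004,0],"delta_rot":[0,0,0],"fingers":0},{"travel":[-0.03,0.0055,0],"delta_rot":[0,0,0],"fingers":0},{"travel":[-0.036,0.0065,0],"delta_rot":[0,0,0],"fingers":0},{"travel":[-0.042,0.0075,0],"delta_rot":[0,0,0],"fingers":0}]'
```

```text
t: 2.6
eef_pos: [0.6524, -0.0529, 0.3443]
tcp_rot: [0.769, 0.64, -0.0, 0.0]
contact_force: [1.2, 0.1, 0.4]
gripper_width: 0.0004
grip_force: 0.0
t: 3.3
eef_pos: [0.6102, -0.0429, 0.3439]
tcp_rot: [0.768, 0.641, 0.0, 0.0]
contact_force: [1.5, 0.1, 0.7]
gripper_width: 0.0005
grip_force: 0.9
```

```bash
python3 -m crank '[{"travel":[-0.006,0.0005,0],"delta_rot":[0,0,0],"fingers":0},{"travel":[-0.012,0.0015,0],"delta_rot":[0,0,0],"fingers":0},{"travel":[-0.018,0.0025,0],"delta_rot":[0,0,0],"fingers":0},{"travel":[-0.024,0.0035,0],"delta_rot":[0,0,0],"fingers":0},{"travel":[-0.03,0.0045,0],"delta_rot":[0,0,0],"fingers":0},{"travel":[-0.034,0.005,0],"delta_rot":[0,0,0],"fingers":0},{"travel":[-0.034,0.005,0],"delta_rot":[0,0,0],"fingers":0}]'
python3 -m crank '[{"travel":[-0.002,0.0003,0],"delta_rot":[0,0,0],"fingers":0},{"travel":[-0.004,0.0007,0],"delta_rot":[0,0,0],"fingers":0},{"travel":[-0.006,0.001,0],"delta_rot":[0,0,0],"fingers":0},{"travel":[-0.006,0.001,0],"delta_rot":[0,0,0],"fingers":0}]'
```

```text
t: 4.0
eef_pos: [0.5759, -0.0381, 0.3436]
tcp_rot: [0.768, 0.641, -0.0, -0.0]
contact_force: [-0.6, 0.5, -0.2]
gripper_width: -0.0001
grip_force: 0.0
t: 4.4
eef_pos: [0.5703, -0.0372, 0.3436]
tcp_rot: [0.768, 0.641, -0.0, -0.0]
contact_force: [1.7, 0.2, -0.7]
gripper_width: 0.0003
grip_force: 0.2
```

```bash
python3 -m crank '[{"travel":[-0.001,0.0002,0],"delta_rot":[0,0,0],"fingers":0},{"travel":[-0.002,0.0004,0],"delta_rot":[0,0,0],"fingers":0},{"travel":[-0.003,0.0006,0],"delta_rot":[0,0,0],"fingers":0},{"travel":[-0.003,0.0006,0],"delta_rot":[0,0,0],"fingers":0}]'
python3 -m crank '[{"travel":[-0.001,0.0002,0],"delta_rot":[0,0,0],"fingers":0},{"travel":[-0.002,0.0004,0],"delta_rot":[0,0,0],"fingers":0},{"travel":[-0.002,0.0004,0],"delta_rot":[0,0,0],"fingers":0}]'
```

```text
t: 4.8
eef_pos: [0.5675, -0.0365, 0.3437]
tcp_rot: [0.768, 0.641, -0.0, -0.0]
contact_force: [0.2, -2.1, 0.1]
gripper_width: 0.0002
grip_force: 0.4
t: 5.1
eef_pos: [0.5655, -0.0361, 0.3437]
tcp_rot: [0.768, 0.641, -0.0, -0.0]
contact_force: [0.6, 0.0, 0.0]
gripper_width: 0.0003
grip_force: 0.4
```

```bash
for i in 1 2 3; do python3 -m crank '[{"travel":[-0.001,0.0002,0],"delta_rot":[0,0,0],"fingers":0},{"travel":[-0.0015,0.0003,0],"delta_rot":[0,0,0],"fingers":0},{"travel":[-0.0015,0.0003,0],"delta_rot":[0,0,0],"fingers":0}]' | grep -E "eef|force"; done
python3 - <<'E'
from station import optics
import cv2
cv2.imwrite("pics/w3.png",optics.capture("wrist")["color"])
E
```

```text
eef_pos: [0.564, -0.0358, 0.3437]
contact_force: [0.6, -1.6, -0.2]
grip_force: 0.5
eef_pos: [0.5626, -0.0355, 0.3437]
contact_force: [2.7, -0.9, -0.7]
grip_force: 1.2
eef_pos: [0.5621, -0.0355, 0.3438]
contact_force: [8.0, -1.8, -4.7]
grip_force: 3.9
```

View pics/w3.png

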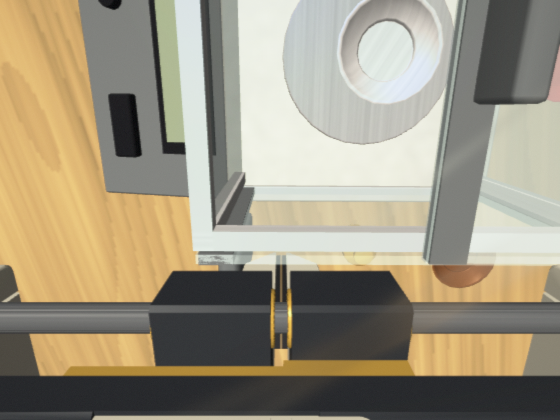

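The force has risen to 8 N and the pane's front edge meets the front post at (210,258), so the side pane is shut. Next I'll back off, rise and go behind the top grip.

```bash
python3 -m crank '[{"travel":[0.012,-0.003,0],"delta_rot":[0,0,0],"fingers":0},{"travel":[0.012,-0.003,0.04],"delta_rot":[0,0,0],"fingers":0},{"travel":[0.012,-0.003,0.08],"delta_rot":[0,0,0],"fingers":0},{"travel":[0.03,0,0.111],"delta_rot":[0,0,0],"fingers":0},{"travel":[0.07,0.03,0.111],"delta_rot":[0,0,0],"fingers":0},{"travel":[0.11,0.06,0.111],"delta_rot":[0,0,0],"fingers":0},{"travel":[0.1235,0.0894,0.111],"delta_rot":[0,0,0],"fingers":0},{"travel":[0.1235,0.0894,0.111],"delta_rot":[0,0,0],"fingers":0},{"travel":[0.1235,0.0894,0.09],"delta_rot":[0,0,0],"fingers":0},{"travel":[0.1235,0.0894,0.09],"delta_rot":[0,0,0],"fingers":0}]'
python3 -m crank '[{"travel":[0,0,-0.03],"delta_rot":[0,0,0],"fingers":0},{"travel":[0,0,-0.041],"delta_rot":[0,0,0],"fingers":0},{"travel":[0,0,-0.041],"delta_rot":[0,0,0],"fingers":0}]'
python3 - <<'E'
from fit import *
for x in (.095,-.028+.005+.015): print(W(p,(x,0,0)))
E
```

```text
t: 7.05
eef_pos: [0.6841, 0.0539, 0.4306]
tcp_rot: [0.768, 0.641, -0.002, -0.001]
contact_force: [-0.2, -0.3, 0.4]
gripper_width: 0.0001
grip_force: 0.0
t: 7.35
eef_pos: [0.6841, 0.0534, 0.3911]
tcp_rot: [0.768, 0.64, -0.002, -0.001]
contact_force: [-0.3, -0.3, -0.4]
gripper_width: 0.0002
grip_force: 0.0
[0.68417412 0.05393547 0.        ]
[0.58285711 0.07247903 0.        ]
```

```bash
python3 -m crank '[{"travel":[-0.006,0.001,0],"delta_rot":[0,0,0],"fingers":0},{"travel":[-0.012,0.002,0],"delta_rot":[0,0,0],"fingers":0},{"travel":[-0.018,0.0033,0],"delta_rot":[0,0,0],"fingers":0},{"travel":[-0.024,0.0044,0],"delta_rot":[0,0,0],"fingers":0},{"travel":[-0.03,0.0055,0],"delta_rot":[0,0,0],"fingers":0},{"travel":[-0.036,0.0066,0],"delta_rot":[0,0,0],"fingers":0},{"travel":[-0.042,0.0077,0],"delta_rot":[0,0,0],"fingers":0},{"travel":[-0.048,0.0088,0],"delta_rot":[0,0,0],"fingers":0}]'
python3 -m crank '[{"travel":[-0.006,0.001,0],"delta_rot":[0,0,0],"fingers":0},{"travel":[-0.012,0.002,0],"delta_rot":[0,0,0],"fingers":0},{"travel":[-0.018,0.0033,0],"delta_rot":[0,0,0],"fingers":0},{"travel":[-0.024,0.0044,0],"delta_rot":[0,0,0],"fingers":0},{"travel":[-0.03,0.0055,0],"delta_rot":[0,0,0],"fingers":0},{"travel":[-0.036,0.0066,0],"delta_rot":[0,0,0],"fingers":0},{"travel":[-0.042,0.0077,0],"delta_rot":[0,0,0],"fingers":0},{"travel":[-0.044,0.0081,0],"delta_rot":[0,0,0],"fingers":0}]'
for i in 1 2; do python3 -m crank '[{"travel":[-0.001,0.0002,0],"delta_rot":[0,0,0],"fingers":0},{"travel":[-0.0015,0.0003,0],"delta_rot":[0,0,0],"fingers":0},{"travel":[-0.0015,0.0003,0],"delta_rot":[0,0,0],"fingers":0}]' | grep -E "eef|force"; done
```

```text
t: 8.15
eef_pos: [0.6364, 0.0633, 0.3936]
tcp_rot: [0.768, 0.641, 0.001, 0.0]
contact_force: [2.1, -0.9, 6.0]
gripper_width: 0.0004
grip_force: 2.8
t: 8.95
eef_pos: [0.5921, 0.0716, 0.3936]
tcp_rot: [0.768, 0.641, 0.001, 0.0]
contact_force: [2.5, 0.1, 6.8]
gripper_width: 0.0006
grip_force: 2.6
eef_pos: [0.591, 0.0719, 0.3936]
contact_force: [1.5, 0.6, 6.4]
grip_force: 2.6
eef_pos: [0.5895, 0.0721, 0.3936]
contact_force: [0.6, -1.0, 6.7]
grip_force: 2.7
```

Run:
```python
from station import optics
import cv2
a=optics.capture("wrist")["color"];b=optics.capture("scene")["color"][150:300,220:400]
b=cv2.resize(b,(504,420),interpolation=2); a=cv2.resize(a,(290,420))
cv2.imwrite("pics/w4.png",cv2.hconcat([a,b]))
```

```text
(no output)
```

View pics/w4.png

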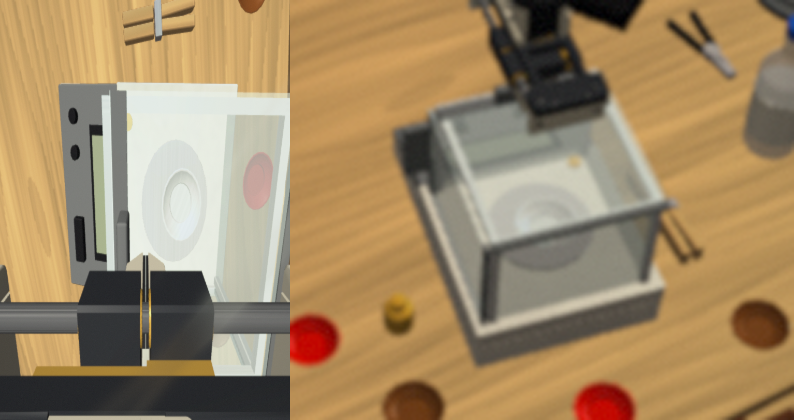

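The top pane is nearly shut, with its grip at about (123,240) in the left half, right ahead of the fingers. I'll continue gently to the stop.

```bash
for i in 1 2 3 4 5; do python3 -m crank '[{"travel":[-0.001,0.0002,0],"delta_rot":[0,0,0],"fingers":0},{"travel":[-0.0015,0.0003,0],"delta_rot":[0,0,0],"fingers":0},{"travel":[-0.0015,0.0003,0],"delta_rot":[0,0,0],"fingers":0}]' | grep -E "eef|contact"; done
```

```text
eef_pos: [0.588, 0.0724, 0.3936]
contact_force: [1.7, -0.6, 7.6]
eef_pos: [0.5865, 0.0727, 0.3936]
contact_force: [0.7, 0.6, 6.4]
eef_pos: [0.585, 0.073, 0.3936]
contact_force: [2.3, -0.1, 5.6]
eef_pos: [0.5835, 0.0733, 0.3936]
contact_force: [0.9, 0.8, 6.2]
eef_pos: [0.582, 0.0735, 0.3936]
contact_force: [1.2, 0.0, 6.9]
```

```bash
for i in 1 2 3 4; do python3 -m crank '[{"travel":[-0.001,0.0002,0],"delta_rot":[0,0,0],"fingers":0},{"travel":[-0.0015,0.0003,0],"delta_rot":[0,0,0],"fingers":0},{"travel":[-0.0015,0.0003,0],"delta_rot":[0,0,0],"fingers":0}]' | grep -E "eef|contact"; done
python3 - <<'E'
from station import optics
import cv2
c=optics.capture("wrist");cv2.imwrite("pics/w5.png",cv2.resize(c["color"][80:330,80:420],(800,588),interpolation=2))
from fit import *
R2,t2,K2=c["R"],c["t"],c["intrinsics"]
pr=lambda X:(((K2@(R2@X+t2))[:2]/(R2@X+t2)[2])-80)*2.353
for z in(.228,.206): print([pr(W(p,(x,y,z))).round() for x in(-.033,-.023) for y in(-.03,.03)])
print("shield front edge",[pr(W(p,(-.04,y,.2))).round() for y in(-.085,.085)])
E
```

```text
eef_pos: [0.581, 0.0737, 0.3936]
contact_force: [3.4, 0.2, 6.3]
eef_pos: [0.5803, 0.0737, 0.3938]
contact_force: [8.7, -1.1, 3.2]
eef_pos: [0.5796, 0.0736, 0.3941]
contact_force: [12.8, -1.0, 1.3]
eef_pos: [0.5787, 0.0737, 0.3945]
contact_force: [15.8, -2.3, 2.9]
[array([369., 606.]), array([357., 339.]), array([416., 606.]), array([409., 339.])]
[array([379., 547.]), array([370., 307.]), array([421., 547.]), array([416., 306.])]
shield front edge [array([362., 715.]), array([328.,  40.])]
```

View pics/w5.png

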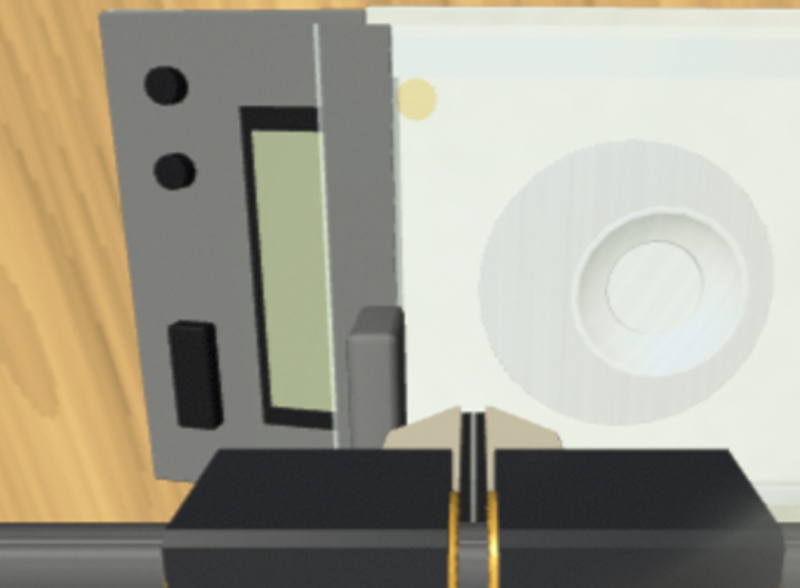

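The top pane is shut: the stop gave 9–16 N, and the grip at (349–403,335) matches the predicted shut position. The wide black tare bar is at (197,375), and the two round keys at (167,86) and (175,171) stay untouched. I'll back off, rise, turn a quarter turn and go over the tare bar.

```bash
python3 -m crank '[{"travel":[0.012,-0.002,0],"delta_rot":[0,0,0],"fingers":0},{"travel":[0.012,-0.002,0.04],"delta_rot":[0,0,0],"fingers":0},{"travel":[0.012,-0.002,0.08],"delta_rot":[0,0,-0.14],"fingers":0},{"travel":[-0.03,-0.01,0.08],"delta_rot":[0,0,-0.28],"fingers":0},{"travel":[-0.07,-0.02,0.08],"delta_rot":[0,0,-0.42],"fingers":0},{"travel":[-0.1,-0.025,0.08],"delta_rot":[0,0,-0.56],"fingers":0},{"travel":[-0.119,-0.025,0.08],"delta_rot":[0,0,-0.7],"fingers":0},{"travel":[-0.119,-0.025,0.08],"delta_rot":[0,0,-0.84],"fingers":0},{"travel":[-0.119,-0.025,0.08],"delta_rot":[0,0,-0.98],"fingers":0},{"travel":[-0.119,-0.025,0.08],"delta_rot":[0,0,-1.12],"fingers":0}]'
python3 -m crank '[{"travel":[0,0,0],"delta_rot":[0,0,-0.14],"fingers":0},{"travel":[0,0,0],"delta_rot":[0,0,-0.28],"fingers":0},{"travel":[0,0,0],"delta_rot":[0,0,-0.42],"fingers":0},{"travel":[0,0,0],"delta_rot":[0,0,-0.451],"fingers":0},{"travel":[0,0,0],"delta_rot":[0,0,-0.451],"fingers":0},{"travel":[0,0,0],"delta_rot":[0,0,-0.451],"fingers":0}]'
python3 - <<'E'
from station import optics
import cv2
c=optics.capture("wrist");cv2.imwrite("pics/w6.png",c["color"])
from fit import *
R2,t2,K2=c["R"],c["t"],c["intrinsics"]
pr=lambda X:(((K2@(R2@X+t2))[:2]/(R2@X+t2)[2])).round()
for n,X in(("tare",(-.124,-.045,.062)),("unit",(-.124,.04,.062)),("FR",(-.15,-.1,.048)),("grip",(-.028,0,.228)),("fin",(-.028,-.107,.19))):print(n,pr(W(p,X)))
print(W(p,(-.125,-.045,.062)))
E
```

```text
t: 13.4
eef_pos: [0.4564, 0.0494, 0.4721]
tcp_rot: [0.991, 0.132, -0.001, 0.0]
contact_force: [0.7, 0.6, -0.1]
gripper_width: 0.0005
grip_force: 0.0
t: 14.0
eef_pos: [0.4568, 0.0494, 0.4722]
tcp_rot: [0.996, -0.089, -0.001, 0.0]
contact_force: [-0.4, 0.6, -0.6]
gripper_width: 0.0006
grip_force: 0.0
tare [280. 176.]
unit [206. 176.]
FR [325. 195.]
grip [205.  72.]
fin [367.  78.]
[0.4596673  0.04927836 0.062     ]
```

View pics/w6.png

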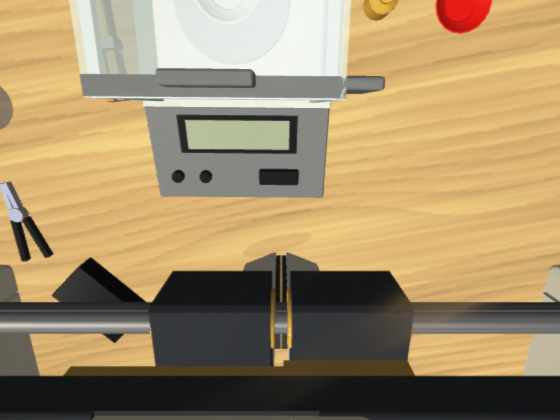

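The tare bar at (279,177) is within 1 px of prediction, and both grips at (205,76) and (366,83) are at their shut places. I'll descend onto the bar.

```bash
python3 -m crank '[{"travel":[0.003,0,-0.04],"delta_rot":[0,0,0],"fingers":0},{"travel":[0.003,0,-0.08],"delta_rot":[0,0,0],"fingers":0},{"travel":[0.003,0,-0.12],"delta_rot":[0,0,0],"fingers":0},{"travel":[0.003,0,-0.16],"delta_rot":[0,0,0],"fingers":0},{"travel":[0.003,0,-0.19],"delta_rot":[0,0,0],"fingers":0},{"travel":[0.003,0,-0.212],"delta_rot":[0,0,0],"fingers":0},{"travel":[0.003,0,-0.212],"delta_rot":[0,0,0],"fingers":0},{"travel":[0.003,0,-0.22],"delta_rot":[0,0,0],"fingers":0},{"travel":[0.003,0,-0.225],"delta_rot":[0,0,0],"fingers":0},{"travel":[0.003,0,-0.225],"delta_rot":[0,0,0],"fingers":0}]'
for i in 1 2 3; do python3 -m crank '[{"travel":[0,0,-0.001],"delta_rot":[0,0,0],"fingers":0},{"travel":[0,0,-0.002],"delta_rot":[0,0,0],"fingers":0},{"travel":[0,0,-0.002],"delta_rot":[0,0,0],"fingers":0}]' | grep -E "eef|contact"; done
```

```text
t: 15.05
eef_pos: [0.4603, 0.0494, 0.2479]
tcp_rot: [0.996, -0.09, 0.0, -0.0]
contact_force: [-0.0, 0.3, -0.1]
gripper_width: 0.0004
grip_force: 0.0
eef_pos: [0.4602, 0.0494, 0.2459]
contact_force: [-0.2, 0.3, -1.1]
eef_pos: [0.46, 0.0494, 0.2436]
contact_force: [0.1, -0.4, 0.1]
eef_pos: [0.4601, 0.0494, 0.2416]
contact_force: [-0.3, 0.1, 1.7]
```

```bash
for i in 1 2 3; do python3 -m crank '[{"travel":[0,0,-0.001],"delta_rot":[0,0,0],"fingers":0},{"travel":[0,0,-0.002],"delta_rot":[0,0,0],"fingers":0},{"travel":[0,0,-0.002],"delta_rot":[0,0,0],"fingers":0}]' | grep -E "eef|contact"; done
```

```text
eef_pos: [0.4603, 0.0494, 0.2397]
contact_force: [0.3, -0.7, 2.6]
eef_pos: [0.4605, 0.0493, 0.2378]
contact_force: [2.8, -1.9, 4.1]
eef_pos: [0.4607, 0.0494, 0.2367]
contact_force: [-1.3, -2.6, 19.5]
```

The stop is hard, 19.5 N after about 4.5 mm of travel, and the fingertip is still about 3 mm above the panel. I'll hold briefly, then release and retreat.

```bash
python3 -m crank '[{"travel":[0,0,0],"delta_rot":[0,0,0],"fingers":0},{"travel":[0,0,0],"delta_rot":[0,0,0],"fingers":0},{"travel":[0,0,0],"delta_rot":[0,0,0],"fingers":0}]'
python3 -m crank '[{"travel":[0,0,0.02],"delta_rot":[0,0,0],"fingers":0},{"travel":[-0.01,0,0.06],"delta_rot":[0,0,0],"fingers":0},{"travel":[-0.02,0,0.1],"delta_rot":[0,0,0],"fingers":0},{"travel":[-0.02,0,0.14],"delta_rot":[0,0,0],"fingers":0},{"travel":[-0.02,0,0.18],"delta_rot":[0,0,0],"fingers":0},{"travel":[-0.02,0,0.235],"delta_rot":[0,0,0],"fingers":0},{"travel":[-0.02,0,0.235],"delta_rot":[0,0,0],"fingers":0},{"travel":[-0.02,0,0.235],"delta_rot":[0,0,0],"fingers":0}]'
python3 - <<'E'
from station import optics
import cv2
cv2.imwrite("pics/w7.png",cv2.resize(optics.capture("wrist")["color"][0:240,60:420],(800,533),interpolation=2))
E
```

```text
t: 17.15
eef_pos: [0.4606, 0.0494, 0.2368]
tcp_rot: [0.996, -0.09, 0.001, -0.0]
contact_force: [-1.6, -2.3, 20.4]
gripper_width: 0.0001
grip_force: 10.0
t: 17.95
eef_pos: [0.44, 0.0496, 0.4715]
tcp_rot: [0.996, -0.09, 0.001, -0.0]
contact_force: [0.4, -0.4, -0.8]
gripper_width: 0.0004
grip_force: 0.0
```

View pics/w7.png

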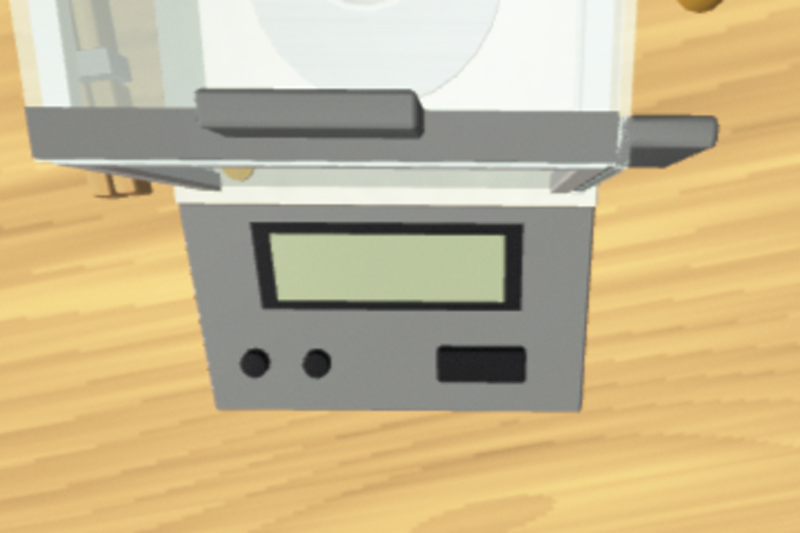

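Both grips, at (310,110) and (672,135), are at their shut positions. The tare bar at (481,364) has been released and the robot is clear, so I'll hand in.

```bash
python3 -c "
from station import robot
print(robot.finish_job())"
```

```text
the job is handed in; nothing more can be done
None
```

I pushed both panes shut to their stops, pressed the tare bar fully down and let it go, backed the arm clear and handed the job in at about 18 s; no verdict came back.

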